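# Unbolt the amplifier's service hatch

## Task

Unbolt the service hatch of the grey amplifier chassis: with one fingertip press the latch's sprung safety catch right down and hold it there, and with the other fingertip push the bolt's knob back, away from the keeper, until the bolt is fully drawn, keeping the catch held down the whole way so that its tooth does not drag on the bar. Then let go and move clear, so that the catch springs up and locks the bolt open. Grasp and lift nothing, and leave the loose parts and tools around it where they are.

Things in the scene. Friction and masses are not known exactly. Their poses are not given: they have to be found in the camera images.
- chassis: Grey steel amplifier chassis with an aluminium top, 260 (its x) x 360 (its y) x 112 mm high, in effect immovable; origin under its centre, z up. Most of its top is the service hatch, upper face 114 mm above the bench, hinged at the -y end. The hatch's free edge, 55 mm to the origin's +y side, is bolted to the fixed strip of the top, on which two small loose things stand.
- latch (a point): Point of the hatch's face under the bolt's axis and the catch's tooth. The bolt is a square bar 12 mm wide along the chassis's y, top 13.5 mm above the hatch. Staples over it, up to 16.5 mm, 16 and 39 mm to the +y and 93 mm to the -y side. The catch's pivot pin runs parallel to the bar, 20 mm to its -x side, between ears 24 mm high, 10 mm to the +y and 84 mm to the -y side. Axes as the chassis's.
- bolt_knob (a point): Centre of the top of the bolt's upright knob, 42 mm above the hatch (156 mm above the bench). Its flat-sided head is 24 mm wide across the bar, 10 mm thick along it and 18 mm high, on a 10 mm post that rises from the bar. Moves with the bolt. With the bolt shut, the free space over the bar on the knob's +y side, up to the arm of the catch's tooth, is 45 mm long: room for a fingertip.
- catch_plate (a point): Middle of the top of the catch's thumb plate, ribbed steel, 68 mm along the chassis's y, 38 mm wide, pivoted at its edge next to the bolt. The point is 24 mm from the pivot pin, 44 mm to the -x side of the bar's axis and, bolt shut, 10 mm to the +y side of the knob's centre. At rest the plate slopes up from the pin by 10 degrees, point 142 mm above the bench; pressed down it slopes 10 degrees the other way, point at 133 mm.
- bolt (a joint): Travel of the bolt, m. 0 = shut, nose in the keeper; 0.026 = fully drawn, at its stop; grows as the knob goes to the chassis's -y side. About 2.5 N of friction; it stays where it is left. With the catch up, the tooth in a notch of the bar stops it after 2 mm. A second notch comes under the tooth from 24 mm, so that the released catch locks it open. Between them a released catch drags on the bar.
- catch (a joint): Angle of the sprung catch, rad. 0 = up, tooth in a notch; grows as the plate is pressed down, 0.35 = right down on its stop. The tooth clears the bar at about 0.17, and rests on the bar there if released between the notches. At the plate's middle the spring needs about 5 N to start and 8 N at the stop; let go, it lifts the catch again.
- sleeve: thin aluminium tube standing upright on the chassis top's fixed strip, 32 mm across, 45 mm high, origin at the centre of its foot. To be left alone.
- copper_cap: small open copper cap standing on the chassis top's fixed strip, 28 mm across, 24 mm high, origin at the centre of its foot. To be left alone.
- module: open finned aluminium amplifier module with a green circuit board, 150 x 110 x 54 mm, on the bench beside the chassis, origin under its centre. To be left alone.
- wrench: steel spanner 150 mm long, lying on the bench on the chassis's other side, origin under its middle. To be left alone.
- driver: screwdriver with a blue handle, 200 mm long, lying on the bench, origin under its middle. To be left alone.
- small_driver: screwdriver with a black handle, 150 mm long, lying on the bench, origin under its middle. To be left alone.
- flux_bottle: small amber bottle with a black cap, 36 mm across, 70 mm high, standing on the bench, origin at the centre of its foot. To be left alone.

How it is judged:
By the outcome, as a careful person would: the job done as asked, in the order asked, and still so for the second after the job is handed in, with the robot touching nothing.
It also fails if it takes over 51 s, if anything falls off the work surface, if the arm or the gripper's body presses on something with over 40 N, if the wrist force passes 120 N, or if a joint passes its speed limit or range.

## Robot

A 7-joint arm with a two-finger parallel gripper is mounted at the origin on the work surface. World frame = base frame: x ahead of the robot, y to its left, z up, the work surface at z = 0. Lengths are in m, angles in rad, forces in N, time in s.
With the tool pointing down it reaches from about 0.375 to 0.925 m from the base axis. Payload 3.1 kg.
Tool frame: the origin (TCP) lies on the mounting face of the last link; the fingertips stand 173 mm ahead of it and the grasp point (between the pads) lies ahead of it (bot.hold_point_z is the z of the grasp point in the tool frame, in m); z points along the fingers, x is the direction in which the jaws open and shut, and the axes are right-handed (so a half turn about z gives the same grasp; the last joint's range is limited). The gripper opens to 85 mm and grips with 20 to 120 N. Pads are 22 mm wide; open, the fingers measure 114 mm over their backs; the gripper's body (76 mm by 85 mm) begins 54 mm behind the grasp point. The pads swing forward as they close: fully open they stand 13 mm farther back than shut.
Start: joints at [1.19, 0.383, 0.044, 1.598, -0.018, 1.161, -0.05], TCP at [0.181, -0.624, 0.405] pointing down, gripper open.
Joint ranges: [-2.61, 2.61], [-0.41, 2.15], [-1.48, 1.57], [0, 2.5], [-1.57, 4.71], [0.05, 1.97], [-2.85, 2.85]. Speed limits (rad/s): [2.79, 2.79, 3.14, 3.14, 3.14, 3.14, 3.14].

## Interface

Orientations are given as a 3x3 rotation matrix whose columns are the frame's x, y, z axes.
In Python, from cell import bot gives the robot as it stands.
- The arm moves only by the tool apply_moves, never from a script. Its argument "increments" is a list of rows, each a list of 7 numbers: the shift along the tool's x, y, z in mm, then the turn, a rotation vector about the tool's x, y, z in rad, then the finger opening in mm, from 0 to 85.4. In form: [[dx, dy, dz, rx, ry, rz, grip], ...]. A call has exactly 10 rows; each row shifts and turns the commanded pose from where the row before left it, along the tool's axes as they then stand; what a row does not reach is not made up. A row lasts 1/12 s, in which the tool goes at most 41.7 mm and 7.16 degrees, less where a joint would pass 70% of its speed; a pose out of reach is approached as far as the arm can. A call is refused whole if a number of a shift passes 41.7 or a number of a turn 0.125, either way. A call with a gripper value outside its range is refused whole. The fingers move at their own pace and stop on an object; the grip force is fixed at half the most. Time passes only in rows, so rows that do not move let the fingers close, or fill a call up. It gives the time, the measured TCP pose, the force and the opening at its end, in the units of the state.
- bot.observe(): the state, without advancing time (a new reading comes with each control period).
- bot.snapshot(name): name is "scene" or "side" or "wrist"; returns (picture, depth): 400x640x3 uint8, red, green, blue; 400x640 float32, m along the optical axis (not along the pixel's ray), 0 where there is no reading.
- bot.get_calibration(name): a dict with "fx", "fy", "cx", "cy" (pixels), "k1" (the pictures are not rectified: a ray, as slopes to the right and down, at radius r is drawn at 1 + k1 r^2 times it, then the intrinsics apply), "R" (3x3) and "t" (3): a world point X has camera coordinates R X + t. Camera axes: x right, y down, z forward; pixel columns grow to the right and rows downward; lengths in m; the calibration is good to about 2 mm. A picture is of the moment at which its call begins: read the wrist's pose just before it. get_calibration takes no time and is no camera call; for the wrist camera it gives the pose at the moment of the call.
- bot.close_job(): hands the job in, once; it reports no verdict.
Trained networks look in the newest picture that a camera, given by its name, has taken for a name from the list of things; names that differ only in an ending like _2 or _b are one class to them, and where a whole thing is asked for, a point or a joint stands for the part that bears it (a point fixed in the world has none). Each returns a list of dicts, best first, with "score" (0 to 1); they miss things now and then, are a little off and sometimes report something else, mostly with a low value. They report only what shows in the picture. A call takes as long as a camera call.
- bot.look_for(query, camera): "at" ([x, y, z] in m, in world coordinates, good to about 4 mm: the middle of the surface that is visible of it).
- bot.landmark_of(query, camera): "at" ([x, y, z] in m, in world coordinates, good to about 4 mm: a listed point, or the origin of a listed thing).
The state is a dict: "clock": time; "joints": joint angles; "qvel": joint speeds; "tau": joint torques, N m; "tool_pos": TCP position; "tcp_rot": TCP orientation; "ft_force": force on the tool from outside, world axes, zero at the start; "torque": the same for the moment, N m; "opening": opening from 0.0 (shut) to 1.0 (fully open).
Only numpy, scipy, OpenCV 4.12 (cv2) and the standard library are available. Lean on these libraries where they do the work, as an engineer would, in place of code of your own. Each camera call takes 0.05 s, during which the arm holds its last target.

## Working session

There is one attempt and no reset: what is moved stays moved. The work goes in short steps, Python scripts to look and compute and a tool call to move; the robot and the scene stay as the last step left them, time stands still between calls to the robot, and variables do not carry over. Pictures are saved under pics/ and viewed, and the job is handed in when it is done.

Besides the shell and the picture viewer there is one more tool, called after ">>>" by a JSON object that holds its "api" and its "payload", one argument or row to a line. apply_moves: Moves the arm, as the interface text tells. Its arguments: {"type":"object","properties":{"increments":{"type":"array"}},"required":["increments"]}

```bash
mkdir -p pics; ls; python3 - <<'E'
from cell import bot
import cv2,numpy as np
s=bot.observe(); print(s['clock'],s['tool_pos'],np.round(s['tcp_rot'],3).tolist(),s['opening'],bot.hold_point_z)
for n in ['scene','side']:
    p,d=bot.snapshot(n); cv2.imwrite(f'pics/{n}0.png',p[:,:,::-1])
    for q in ['chassis','latch','bolt_knob','catch_plate','sleeve','copper_cap']:
        try: print(n,q,[(np.round(r['at'],4).tolist(),round(r['score'],2)) for r in bot.landmark_of(q,n)[:2]])
        except Exception as e: print(q,e)
print(bot.observe()['clock'])
E
```

```text
pics
0.0 [ 0.18126493 -0.62370808  0.40326821] [[0.279, -0.96, -0.001], [-0.96, -0.279, 0.002], [-0.003, 0.0, -1.0]] 1.0011943312007792 0.1547
scene chassis [([0.5189, -0.0467, 0.0005], 0.86), ([0.5035, 0.0581, 0.1117], 0.74)]
scene latch [([0.5419, -0.0158, 0.1148], 0.86)]
scene bolt_knob [([0.5343, -0.0766, 0.1568], 0.66)]
scene catch_plate [([0.4928, -0.0591, 0.1392], 0.88)]
scene sleeve [([0.5048, 0.0577, 0.1119], 0.47)]
scene copper_cap [([0.6101, 0.0831, 0.1119], 0.63)]
side chassis [([0.5196, -0.0427, 0.0017], 0.68), ([0.5345, -0.074, 0.1564], 0.5)]
side latch [([0.5476, -0.0209, 0.1181], 0.63)]
side bolt_knob [([0.5326, -0.0721, 0.1587], 0.63)]
side catch_plate [([0.4898, -0.0566, 0.1423], 0.96), ([0.4515, 0.1995, -0.0019], 0.75)]
side sleeve [([0.502, 0.0601, 0.1122], 0.51)]
side copper_cap [([0.6114, 0.0841, 0.1161], 0.63)]
0.7
```

View pics/scene0.png

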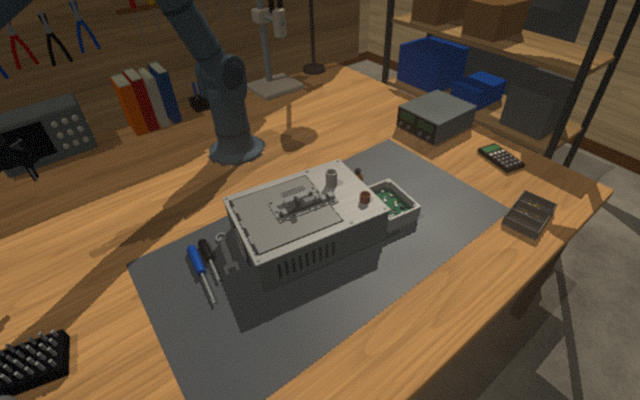

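View pics/side0.png

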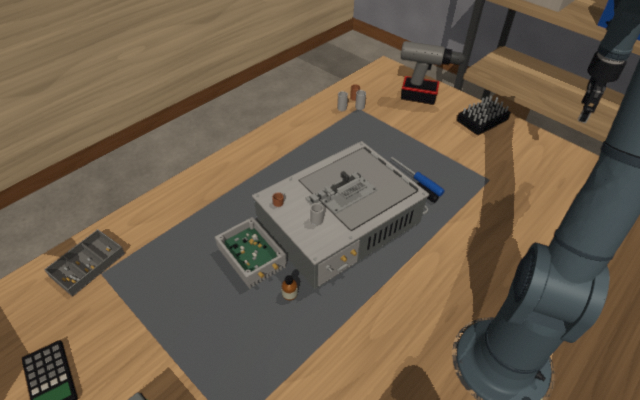

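```bash
cat > h.py <<'E'
from cell import bot
import cv2,numpy as np
def cloud(n):
    c=bot.get_calibration(n); p,d=bot.snapshot(n)
    v,u=np.mgrid[0:400,0:640]
    K=np.array([[c['fx'],0,c['cx']],[0,c['fy'],c['cy']],[0,0,1.]])
    pts=np.stack([u.ravel(),v.ravel()],1).astype(np.float64)[:,None]
    n2=cv2.undistortPoints(pts,K,np.array([c['k1'],0,0,0.]))[:,0]
    z=d.ravel().astype(float); X=np.c_[n2*z[:,None],z]
    W=(X-np.array(c['t']))@np.array(c['R'])
    W[z==0]=np.nan
    return p,W.reshape(400,640,3)
E
python3 - <<'E'
from h import *
for n in ['scene','side']:
    p,W=cloud(n); m=(W[...,2]>.105)&(W[...,2]<.120)&(np.abs(W[...,0]-.52)<.25)&(np.abs(W[...,1]+.04)<.25)
    q=W[m]; r=cv2.minAreaRect((q[:,:2]*1000).astype(np.float32)); print(n,m.sum(),r,np.median(q[:,2]))
    m2=(W[...,2]>.145)&(np.hypot(W[...,0]-.534,W[...,1]+.075)<.03); print('knob',m2.sum(),W[m2].min(0),W[m2].max(0),W[m2].mean(0))
E
```

```text
scene 8444 ((519.1490478515625, -46.39299011230469), (364.42041015625, 268.6454162597656), 80.83492279052734) 0.11485048798614289
knob 45 [ 0.52413423 -0.0834132   0.14600424] [ 0.54795224 -0.07260266  0.16071152] [ 0.53780856 -0.07897411  0.15459805]
side 9961 ((518.0442504882812, -47.71360778808594), (368.2610168457031, 268.822998046875), 80.92241668701172) 0.11261080028318446
knob 46 [ 0.52016933 -0.08184616  0.14554671] [ 0.54528055 -0.06699523  0.15737591] [ 0.53122888 -0.07317023  0.15273369]
```

```bash
cat >> h.py <<'E'
from scipy.spatial.transform import Rotation as Ro
def plan(target,yaw,n,nrot=None,frac=1):
    """rows from the measured pose; target xyz (m), tool x at yaw (rad), z down"""
    s=bot.observe(); P=np.array(s['tool_pos']);R=np.array(s['tcp_rot'])
    T=np.array([[np.cos(yaw),np.sin(yaw),0],[np.sin(yaw),-np.cos(yaw),0],[0,0,-1]]).astype(float)
    rv=Ro.from_matrix(R.T@T).as_rotvec(); nrot=nrot or n
    d=(np.array(target)-P)/n*1000
    for i in range(n):
        # shift is in tool axes as row begins
        loc=R.T@d; r=rv/nrot if i<nrot else np.zeros(3)
        print(np.round(np.r_[loc,r],3).tolist()); R=R@Ro.from_rotvec(r).as_matrix()
def st():
    s=bot.observe(); R=np.array(s['tcp_rot'])
    print('t',s['clock'],'P',np.round(s['tool_pos'],4),'F',np.round(s['ft_force'],2),'open',round(s['opening'],3)); print(np.round(R,4).tolist())
E
python3 - <<'E'
from h import *
plan([.511,-.0517,.390],np.radians(-9.1),20,10)
E
```

```text
[-22.89, -23.813, 0.736, -0.0, -0.0, -0.113]
[-20.061, -26.241, 0.736, -0.0, -0.0, -0.113]
[-16.976, -28.334, 0.736, -0.0, -0.0, -0.113]
[-13.675, -30.066, 0.736, -0.0, -0.0, -0.113]
[-10.2, -31.416, 0.736, -0.0, -0.0, -0.113]
[-6.596, -32.365, 0.736, -0.0, -0.0, -0.113]
[-2.907, -32.902, 0.736, -0.0, -0.0, -0.113]
[0.819, -33.02, 0.736, -0.0, -0.0, -0.113]
[4.535, -32.717, 0.736, -0.0, -0.0, -0.113]
[8.192, -31.998, 0.736, -0.0, -0.0, -0.113]
[11.746, -30.871, 0.736, 0.0, 0.0, 0.0]
[11.746, -30.871, 0.736, 0.0, 0.0, 0.0]
[11.746, -30.871, 0.736, 0.0, 0.0, 0.0]
[11.746, -30.871, 0.736, 0.0, 0.0, 0.0]
[11.746, -30.871, 0.736, 0.0, 0.0, 0.0]
[11.746, -30.871, 0.736, 0.0, 0.0, 0.0]
[11.746, -30.871, 0.736, 0.0, 0.0, 0.0]
[11.746, -30.871, 0.736, 0.0, 0.0, 0.0]
[11.746, -30.871, 0.736, 0.0, 0.0, 0.0]
[11.746, -30.871, 0.736, 0.0, 0.0, 0.0]
```

>>> {"api": "apply_moves", "payload": {
  "increments": [
    [-22.9,-23.8,0,0,0,-0.113,40],
    [-20,-26.2,0,0,0,-0.113,40],
    [-17,-28.3,0,0,0,-0.113,40],
    [-13.7,-30,0,0,0,-0.113,40],
    [-10.2,-31.4,0,0,0,-0.113,40],
    [-6.6,-32.4,0,0,0,-0.113,40],
    [-2.9,-32.9,0,0,0,-0.113,40],
    [0.8,-33,0,0,0,-0.113,40],
    [4.5,-32.7,0,0,0,-0.113,40],
    [8.2,-32,0,0,0,-0.113,40]
  ]
}}

```text
clock: 1.63
tool_pos: [0.3464, -0.3365, 0.405]
tcp_rot: [[0.988, -0.152, 0.0], [-0.152, -0.988, -0.001], [0.001, 0.001, -1.0]]
ft_force: [0.4, -0.6, 0.4]
opening: 0.466
```

```bash
python3 - <<'E'
from h import *
st()
plan([.511,-.0517,.390],np.radians(-9.1),10,10)
E
```

```text
t 1.6333 P [ 0.3464 -0.3365  0.405 ] F [ 0.4  -0.59  0.44] open 0.466
[[0.9884, -0.1521, 0.0004], [-0.1521, -0.9884, -0.0007], [0.0005, 0.0007, -1.0]]
[11.939, -30.651, 1.486, 0.0, -0.0, 0.001]
[11.921, -30.659, 1.487, 0.0, -0.0, 0.001]
[11.902, -30.666, 1.488, 0.0, -0.0, 0.001]
[11.883, -30.673, 1.49, 0.0, -0.0, 0.001]
[11.864, -30.68, 1.491, 0.0, -0.0, 0.001]
[11.845, -30.688, 1.493, 0.0, -0.0, 0.001]
[11.826, -30.695, 1.494, 0.0, -0.0, 0.001]
[11.808, -30.702, 1.496, 0.0, -0.0, 0.001]
[11.789, -30.709, 1.497, 0.0, -0.0, 0.001]
[11.77, -30.716, 1.498, 0.0, -0.0, 0.001]
```

>>> {"api": "apply_moves", "payload": {
  "increments": [
    [11.9,-30.7,1,0,0,0.001,40],
    [11.9,-30.7,1,0,0,0.001,40],
    [11.9,-30.7,1,0,0,0.001,40],
    [11.9,-30.7,1,0,0,0.001,40],
    [11.9,-30.7,1,0,0,0.001,40],
    [11.9,-30.7,1,0,0,0.001,40],
    [11.8,-30.7,1,0,0,0.001,40],
    [11.8,-30.7,1,0,0,0.001,40],
    [11.8,-30.7,1,0,0,0.001,40],
    [11.8,-30.7,1,0,0,0.001,40]
  ]
}}

```text
clock: 2.47
tool_pos: [0.5131, -0.0528, 0.395]
tcp_rot: [[0.986, -0.168, 0.001], [-0.168, -0.986, -0.001], [0.001, 0.0, -1.0]]
ft_force: [0.2, -0.9, -0.1]
opening: 0.47
```

```bash
python3 - <<'E'
from h import *
st()
p,W=cloud('wrist'); np.save('w1.npy',W); cv2.imwrite('pics/w1.png',p[:,:,::-1])
c=bot.get_calibration('wrist'); print(c['fx'],c['k1'],-np.array(c['R']).T@np.array(c['t']))
for q in ['latch','bolt_knob','catch_plate','bolt','catch','chassis']:
    print(q,[(np.round(r['at'],4).tolist(),round(r['score'],2)) for r in bot.landmark_of(q,'wrist')[:2]])
E
```

```text
t 2.4667 P [ 0.5131 -0.0528  0.395 ] F [ 0.2  -0.91 -0.13] open 0.47
[[0.9859, -0.1676, 0.0008], [-0.1676, -0.9859, -0.0005], [0.0009, 0.0004, -1.0]]
357.2943897778649 -0.03939915494055779 [0.52945061 0.0388944  0.36582144]
latch [([0.5445, -0.0206, 0.116], 0.72)]
bolt_knob [([0.5386, -0.0728, 0.1565], 0.76)]
catch_plate [([0.4934, -0.0553, 0.1437], 0.96)]Traceback (most recent call last):
  File "<stdin>", line 6, in <module>
ValueError: it knows: bolt_knob, catch_plate, chassis, copper_cap, driver, flux_bottle, latch, module, sleeve, small_driver, wrench
```

View pics/w1.png

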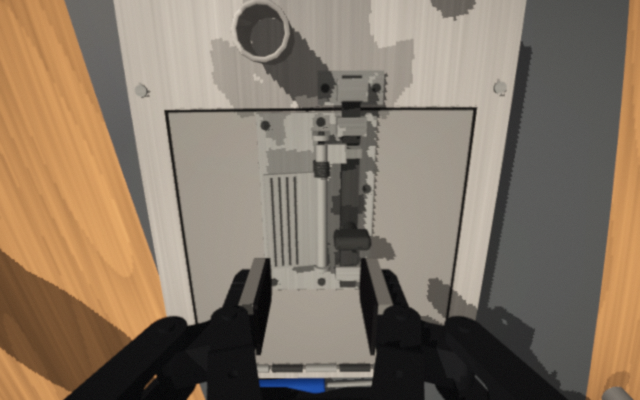

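Wrist view: knob at about (352, 239), bar at column ~350, plate at columns 265–318 and rows 175–268, sleeve at (262, 30). Fingertips hang lower in the picture at columns ~255 and ~372. Next I measure the yaw and knob from this depth image.

```bash
python3 - <<'E'
from h import *
W=np.load('w1.npy')
f=lambda r,c:np.round(W[r,c],4)
# hatch front seam & plate edges
m=np.zeros((400,640),bool); m[225:252,330:375]=1; m&=(W[...,2]>.148)&(W[...,2]<.165)
q=W[m]; print('knobtop',m.sum(),q.min(0),q.max(0),q.mean(0),np.median(q[:,2]))
print(cv2.minAreaRect((q[:,:2]*1000).astype(np.float32)))
m=np.zeros((400,640),bool); m[170:275,255:320]=1; m&=(W[...,2]>.127)&(W[...,2]<.152)
q=W[m]; print('plate',m.sum(),q.min(0),q.max(0),cv2.minAreaRect((q[:,:2]*1000).astype(np.float32)))
for r in (185,215,245): print([f(r,c).tolist() for c in (262,268,280,295,310,320,335,350,365)])
# seam pixels
print('seam',f(111,170),f(107,470))
# hatch points
print([f(r,c).tolist() for r,c in((150,200),(150,440))])
# fingers
for c in (240,255,268,362,372,385): print(c,f(290,c),f(275,c))
E
python3 - <<'E'
import cv2
p=cv2.imread('pics/w1.png'); cv2.imwrite('pics/w1z.png',cv2.resize(p[90:360,220:420],None,fx=3,fy=2.2*1,interpolation=cv2.INTER_CUBIC))
E
```

```text
knobtop 626 [ 0.52226749 -0.08001969  0.14800217] [ 0.54654962 -0.06769718  0.15789511] [ 0.53420638 -0.07292984  0.15481342] 0.15560354537796606
((534.48779296875, -74.05543518066406), (10.393674850463867, 24.099451065063477), 79.30996704101562)
plate 5087 [ 0.47554988 -0.09960413  0.13507757] [ 0.52031323 -0.02192052  0.14607541] ((496.3827209472656, -59.74508285522461), (75.0073013305664, 36.22611999511719), 80.64091491699219)
[[0.4773, -0.0357, 0.1181], [0.4866, -0.029, 0.1453], [0.4939, -0.0308, 0.1436], [0.5033, -0.0329, 0.1418], [0.5128, -0.0352, 0.1398], [0.5193, -0.0361, 0.1404], [0.5291, -0.0446, 0.118], [0.5393, -0.0434, 0.1274], [0.5504, -0.0481, 0.1183]]
[[0.4721, -0.0588, 0.1172], [0.4819, -0.0499, 0.1436], [0.4898, -0.0513, 0.1433], [0.4993, -0.0539, 0.1409], [0.509, -0.0565, 0.1385], [0.5159, -0.0567, 0.1409], [0.5256, -0.0677, 0.1176], [0.5363, -0.0653, 0.128], [0.5477, -0.0717, 0.117]]
[[0.4661, -0.0841, 0.1147], [0.4775, -0.0709, 0.1449], [0.4854, -0.0729, 0.1435], [0.4952, -0.0756, 0.1414], [0.5052, -0.0784, 0.1391], [0.5122, -0.0788, 0.1407], [0.5228, -0.0739, 0.1541], [0.5324, -0.0739, 0.1574], [0.542, -0.0761, 0.1563]]
seam [0.4247 0.0259 0.1129] [ 0.6293 -0.006   0.1136]
[[0.4383, -0.004, 0.1136], [0.6066, -0.0324, 0.1145]]
240 [ 0.4857 -0.0412  0.2459] [ 0.4837 -0.0406  0.2353]
255 [ 0.493 -0.039  0.251] [ 0.492  -0.0375  0.2425]
268 [ 0.4935 -0.0499  0.2348] [ 0.4948 -0.0434  0.2337]
362 [ 0.5328 -0.0577  0.2331] [ 0.5338 -0.052   0.2304]
372 [ 0.5357 -0.0454  0.2522] [ 0.5372 -0.0455  0.242 ]
385 [ 0.5404 -0.0465  0.2518] [ 0.5432 -0.0513  0.2342]
```

View pics/w1z.png

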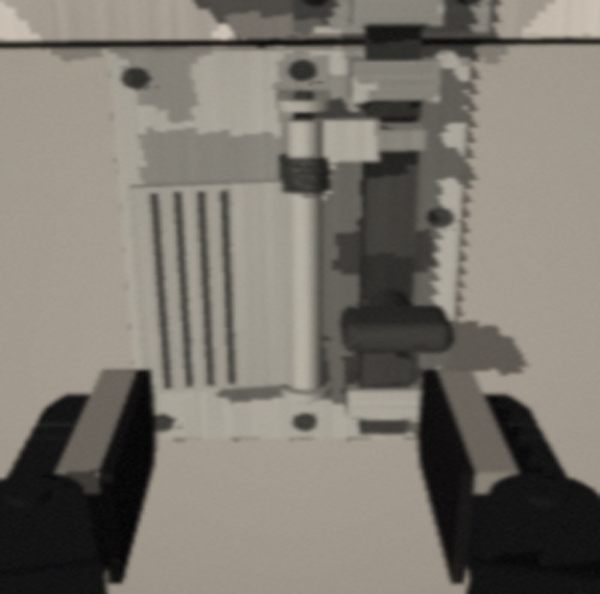

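>>> {"api": "apply_moves", "payload": {
  "increments": [
    [0.5,-2.4,8,0,0,-0.009,40],
    [0,0,8,0,0,0,40],
    [0,0,8,0,0,0,40],
    [0,0,8,0,0,0,40],
    [0,0,8,0,0,0,40],
    [0,0,8,0,0,0,40],
    [0,0,8,0,0,0,40],
    [0,0,6,0,0,0,40],
    [0,0,2,0,0,0,40],
    [0,0,0,0,0,0,40]
  ]
}}

```text
clock: 3.5
tool_pos: [0.5132, -0.0519, 0.3299]
tcp_rot: [[0.987, -0.158, -0.001], [-0.158, -0.987, 0.0], [-0.002, -0.0, -1.0]]
ft_force: [-0.1, -0.8, 0.2]
opening: 0.466
```

```bash
python3 - <<'E'
from h import *
st()
p,W=cloud('wrist'); np.save('w2.npy',W); cv2.imwrite('pics/w2.png',p[:,:,::-1])
p,_=bot.snapshot('scene'); cv2.imwrite('pics/s2.png',cv2.resize(p[140:270,210:410,::-1],None,fx=4,fy=4,interpolation=cv2.INTER_CUBIC))
E
```

```text
t 3.5 P [ 0.5132 -0.0519  0.3299] F [-0.07 -0.77  0.24] open 0.466
[[0.9874, -0.1582, -0.0015], [-0.1582, -0.9874, 0.0004], [-0.0015, -0.0002, -1.0]]
```

View pics/w2.png

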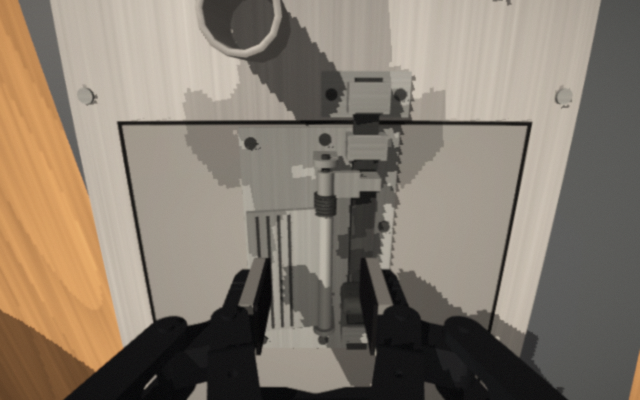

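View pics/s2.png

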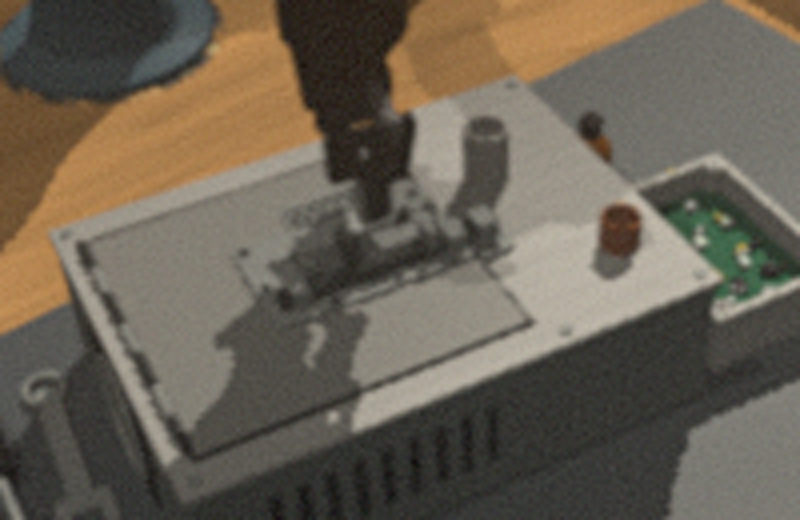

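```bash
python3 - <<'E'
from h import *
s=bot.observe();P=np.array(s['tool_pos']);R=np.array(s['tcp_rot'])
W=np.load('w2.npy'); T=(W-P)@R*1000
q=T.reshape(-1,3); 
for lo,hi in((168,172),(164,168),(160,164),(155,160),(145,155),(135,145)):
  for sg in(-1,1):
    m=(q[:,2]>lo)&(q[:,2]<hi)&(q[:,0]*sg>15)&(q[:,0]*sg<35)&(abs(q[:,1])<20)
    if m.sum()>3: print(lo,hi,sg,m.sum(),'x',np.percentile(q[m,0],[3,97]).round(1),'y',np.percentile(q[m,1],[1,99]).round(1))
# knob in tool
k=(np.array([.5345,-.074,.156])-P)@R*1000; print('knob tool',k)
for r in (265,275,285): print([T[r,c].round(1).tolist() for c in (245,255,262,268,364,372,380)])
E
```

```text
168 172 -1 60 x [-26.4 -20.6] y [-11.    9.5]
168 172 1 62 x [19.2 24.6] y [-10.9   9.4]
164 168 -1 153 x [-31.6 -20.6] y [-11.3  10.3]
164 168 1 150 x [19.1 30.6] y [-11.4   9.8]
160 164 -1 199 x [-33.6 -20.6] y [-11.4   9.4]
160 164 1 190 x [18.9 31.5] y [-11.5  10.1]
155 160 -1 283 x [-33.9 -20.6] y [-11.5   9.9]
155 160 1 278 x [18.9 32.2] y [-11.4  10.1]
145 155 -1 646 x [-33.9 -20.6] y [-11.6  10. ]
145 155 1 629 x [18.9 32.3] y [-11.5  10. ]
135 145 -1 778 x [-33.4 -20.6] y [-11.7  10.5]
135 145 1 817 x [19.  31.7] y [-11.8  10.5]
knob tool [ 23.97109841  18.66693047 174.87594835]
[[-42.2, 19.8, 216.5], [-25.9, -10.7, 162.6], [-22.7, -11.5, 161.2], [-20.6, -10.2, 163.5], [19.5, -10.9, 162.5], [22.6, -11.4, 161.6], [36.6, 18.3, 214.1]]
[[-30.1, -6.7, 161.3], [-24.5, -11.1, 154.1], [-21.9, -10.4, 155.2], [-20.7, -5.7, 163.0], [19.6, -6.7, 161.5], [21.7, -10.8, 154.7], [24.8, -10.8, 154.7]]
[[-27.0, -11.2, 146.7], [-23.3, -11.0, 147.0], [-20.8, -10.8, 147.3], [-20.8, -1.5, 162.0], [19.4, -3.5, 159.0], [20.5, -11.1, 147.1], [23.5, -11.3, 146.7]]
```

>>> {"api": "apply_moves", "payload": {
  "increments": [
    [0,-1.5,3,0,0,0,40],
    [0,0,3,0,0,0,40],
    [0,0,3,0,0,0,40],
    [0,0,3,0,0,0,40],
    [0,0,2,0,0,0,40],
    [0,0,2,0,0,0,40],
    [0,0,2,0,0,0,40],
    [0,0,2,0,0,0,40],
    [0,0,0,0,0,0,40],
    [0,0,0,0,0,0,40]
  ]
}}

```text
clock: 4.43
tool_pos: [0.5133, -0.0503, 0.3107]
tcp_rot: [[0.987, -0.158, -0.002], [-0.158, -0.987, -0.0], [-0.002, 0.0, -1.0]]
ft_force: [-2.6, 0.4, 5.5]
opening: 0.473
```

```bash
python3 - <<'E'
from h import *
st()
E
```

```text
t 4.4333 P [ 0.5133 -0.0503  0.3107] F [-2.6   0.36  5.48] open 0.473
[[0.9874, -0.1583, -0.0017], [-0.1583, -0.9874, -0.0001], [-0.0017, 0.0004, -1.0]]
```

>>> {"api": "apply_moves", "payload": {
  "increments": [
    [0,0,1,0,0,0,40],
    [0,0,1,0,0,0,40],
    [0,0,1,0,0,0,40],
    [0,0,1,0,0,0,40],
    [0,0,1,0,0,0,40],
    [0,0,1,0,0,0,40],
    [0,0,0,0,0,0,40],
    [0,0,0,0,0,0,40],
    [0,0,0,0,0,0,40],
    [0,0,0,0,0,0,40]
  ]
}}

```text
clock: 5.27
tool_pos: [0.5134, -0.0503, 0.3051]
tcp_rot: [[0.987, -0.158, -0.001], [-0.158, -0.987, -0.0], [-0.001, 0.001, -1.0]]
ft_force: [-3.9, 0.8, 6.7]
opening: 0.468
```

>>> {"api": "apply_moves", "payload": {
  "increments": [
    [0,0,1,0,0,0,40],
    [0,0,1,0,0,0,40],
    [0,0,1,0,0,0,40],
    [0,0,0,0,0,0,40],
    [0,0,0,0,0,0,40],
    [0,0,0,0,0,0,40],
    [0,0,0,0,0,0,40],
    [0,0,0,0,0,0,40],
    [0,0,0,0,0,0,40],
    [0,0,0,0,0,0,40]
  ]
}}

```text
clock: 6.1
tool_pos: [0.5137, -0.0502, 0.3041]
tcp_rot: [[0.987, -0.158, -0.002], [-0.158, -0.987, -0.001], [-0.002, 0.002, -1.0]]
ft_force: [-7.3, -0.2, 18.1]
opening: 0.465
```

```bash
python3 - <<'E'
from h import *
st()
p,W=cloud('wrist'); np.save('w3.npy',W); cv2.imwrite('pics/w3.png',p[:,:,::-1])
s=bot.observe();P=np.array(s['tool_pos']);R=np.array(s['tcp_rot'])
for r in (225,245):print([W[r,c].round(4).tolist() for c in range(235,330,12)])
E
```

```text
t 6.1 P [ 0.5137 -0.0502  0.3041] F [-7.34 -0.2  18.11] open 0.465
[[0.9874, -0.1584, -0.0018], [-0.1584, -0.9874, -0.0015], [-0.0016, 0.0017, -1.0]]
[[0.4787, -0.0262, 0.1181], [0.4877, -0.0224, 0.13], [0.4899, -0.0281, 0.1177], [0.4956, -0.0289, 0.1178], [0.5012, -0.0299, 0.1177], [0.5068, -0.0307, 0.1178], [0.5123, -0.0321, 0.1167], [0.5195, -0.0221, 0.1422]]
[[0.4759, -0.037, 0.1168], [0.486, -0.0311, 0.1317], [0.4912, -0.0321, 0.1314], [0.4971, -0.0315, 0.1344], [0.5024, -0.0319, 0.1352], [0.5074, -0.0327, 0.1351], [0.5127, -0.0328, 0.1367], [0.5179, -0.0324, 0.1392]]
```

View pics/w3.png

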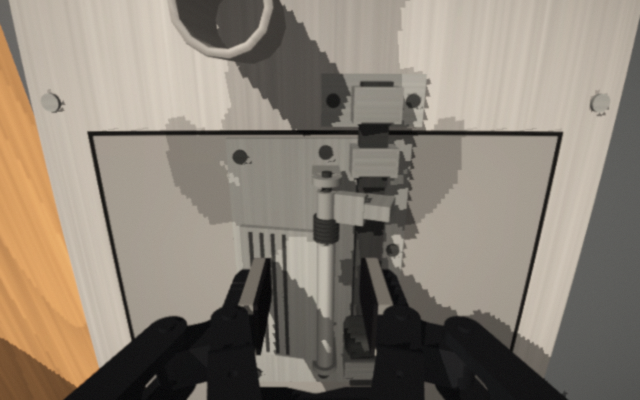

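Plate now slopes down away from the pin (≈0.137 → 0.131, about 12°), the tooth arm is raised at (360, 208), and the force jumped to 18 N, so the catch is on its stop. Next I push the knob.

>>> {"api": "apply_moves", "payload": {
  "increments": [
    [0,1.5,0,0,0,0,40],
    [0,1.5,0,0,0,0,40],
    [0,1.5,0,0,0,0,40],
    [0,1.5,0,0,0,0,40],
    [0,1.5,0,0,0,0,40],
    [0,1.5,0,0,0,0,40],
    [0,1.5,0,0,0,0,40],
    [0,1.5,0,0,0,0,40],
    [0,0,0,0,0,0,40],
    [0,0,0,0,0,0,40]
  ]
}}

```text
clock: 6.98
tool_pos: [0.5132, -0.0558, 0.3044]
tcp_rot: [[0.988, -0.155, 0.003], [-0.155, -0.988, 0.009], [0.002, -0.009, -1.0]]
ft_force: [-4.9, 11.7, 15.2]
opening: 0.467
```

```bash
python3 - <<'E'
from h import *
st()
E
```

```text
t 6.9833 P [ 0.5132 -0.0558  0.3044] F [-4.95 11.68 15.22] open 0.467
[[0.9879, -0.1551, 0.0032], [-0.1551, -0.9879, 0.0087], [0.0018, -0.0091, -1.0]]
```

```bash
python3 - <<'E'
from h import *
p,W=cloud('wrist'); np.save('w4.npy',W); cv2.imwrite('pics/w4.png',cv2.resize(p[120:400,200:440,::-1],None,fx=2.1,fy=2.1,interpolation=cv2.INTER_CUBIC))
st()
p0=cv2.imread('pics/w3.png');cv2.imwrite('pics/w3z.png',cv2.resize(p0[120:400,200:440],None,fx=2.1,fy=2.1,interpolation=cv2.INTER_CUBIC))
s=bot.observe();P=np.array(s['tool_pos']);R=np.array(s['tcp_rot']); c,sn=np.cos(np.radians(-9.15)),np.sin(np.radians(-9.15))
for n in('w1','w3','w4'):
  W=np.load(n+'.npy'); L=W-np.array([.5345,-.074,0]); L=np.stack([L[...,0]*c+L[...,1]*sn,-L[...,0]*sn+L[...,1]*c,W[...,2]],-1)*1000; q=L.reshape(-1,3)
  m=(abs(q[:,0])<5)&(q[:,1]>25)&(q[:,1]<110)&(q[:,2]<160)
  h=[(y,np.round(np.median(q[m&(q[:,1]>=y)&(q[:,1]<y+4),2]),1)) for y in range(26,90,4) if (m&(q[:,1]>=y)&(q[:,1]<y+4)).sum()]
  print(n,h)
E
```

```text
t 7.0333 P [ 0.5132 -0.0558  0.3044] F [-3.93 11.38 14.72] open 0.47
[[0.9879, -0.1551, 0.0031], [-0.1551, -0.9879, 0.0086], [0.0017, -0.009, -1.0]]
w1 [(26, np.float64(127.9)), (30, np.float64(127.8)), (34, np.float64(128.1)), (38, np.float64(128.0)), (42, np.float64(127.8)), (46, np.float64(128.0)), (50, np.float64(138.5)), (54, np.float64(138.5)), (58, np.float64(128.4)), (62, np.float64(128.0)), (66, np.float64(131.0)), (70, np.float64(130.9)), (74, np.float64(130.5)), (78, np.float64(123.9)), (82, np.float64(124.0)), (86, np.float64(130.4))]
w3 [(26, np.float64(140.7)), (30, np.float64(145.5)), (34, np.float64(127.9)), (38, np.float64(128.0)), (42, np.float64(127.9)), (46, np.float64(140.7)), (50, np.float64(145.5)), (54, np.float64(144.9)), (58, np.float64(136.3)), (62, np.float64(128.0)), (66, np.float64(131.0)), (70, np.float64(130.9)), (74, np.float64(130.5)), (78, np.float64(124.0)), (82, np.float64(123.9)), (86, np.float64(130.5))]
w4 [(26, np.float64(145.1)), (30, np.float64(127.9)), (34, np.float64(127.9)), (38, np.float64(127.9)), (42, np.float64(128.0)), (46, np.float64(128.2)), (50, np.float64(145.6)), (54, np.float64(145.2)), (58, np.float64(136.0)), (62, np.float64(128.0)), (66, np.float64(130.8)), (70, np.float64(131.0)), (74, np.float64(130.5)), (78, np.float64(123.9)), (82, np.float64(123.9)), (86, np.float64(130.5))]
```

View pics/w4.png

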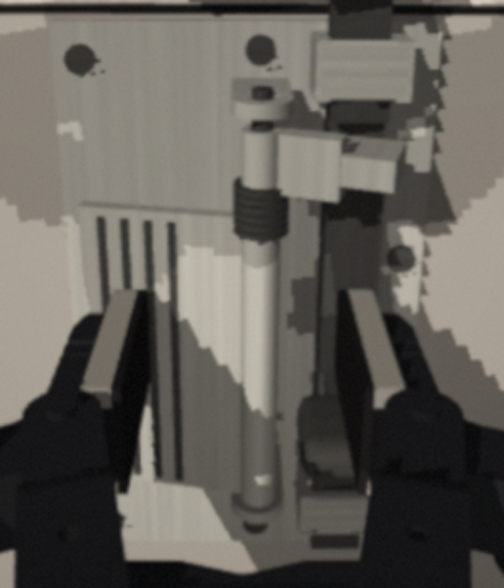

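View pics/w3z.png

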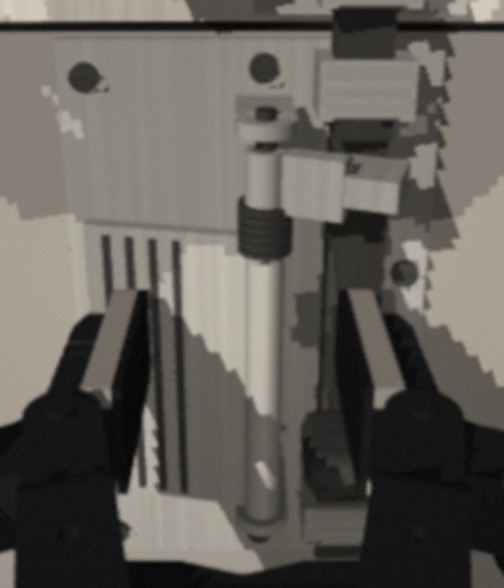

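The tooth arm stays raised (145 mm against 138.5 mm at rest), so the lag comes from friction and compliance. I keep pushing.

>>> {"api": "apply_moves", "payload": {
  "increments": [
    [0,1.5,0,0,0,0,40],
    [0,1.5,0,0,0,0,40],
    [0,1.5,0,0,0,0,40],
    [0,1.5,0,0,0,0,40],
    [0,1.5,0,0,0,0,40],
    [0,1.5,0,0,0,0,40],
    [0,1.5,0,0,0,0,40],
    [0,1.5,0,0,0,0,40],
    [0,0,0,0,0,0,40],
    [0,0,0,0,0,0,40]
  ]
}}

```text
clock: 7.87
tool_pos: [0.5119, -0.0666, 0.3045]
tcp_rot: [[0.988, -0.154, 0.005], [-0.154, -0.988, 0.01], [0.004, -0.011, -1.0]]
ft_force: [-3.6, 13.1, 14.0]
opening: 0.47
```

```bash
python3 - <<'E'
from h import *
st()
E
```

```text
t 7.8667 P [ 0.5119 -0.0666  0.3045] F [-3.64 13.08 13.98] open 0.47
[[0.988, -0.1542, 0.0052], [-0.1542, -0.988, 0.0101], [0.0035, -0.0108, -0.9999]]
```

>>> {"api": "apply_moves", "payload": {
  "increments": [
    [0,1.5,0.3,0,0,0,40],
    [0,1.5,0,0,0,0,40],
    [0,1.5,0,0,0,0,40],
    [0,1.5,0,0,0,0,40],
    [0,1.5,0,0,0,0,40],
    [0,1.5,0,0,0,0,40],
    [0,1.5,0,0,0,0,40],
    [0,1.5,0,0,0,0,40],
    [0,0,0,0,0,0,40],
    [0,0,0,0,0,0,40]
  ]
}}

```text
clock: 8.7
tool_pos: [0.5103, -0.0788, 0.3044]
tcp_rot: [[0.988, -0.154, 0.006], [-0.154, -0.988, 0.009], [0.004, -0.01, -1.0]]
ft_force: [-2.2, 13.0, 14.4]
opening: 0.469
```

```bash
python3 - <<'E'
from h import *
st()
E
```

```text
t 8.7 P [ 0.5103 -0.0788  0.3044] F [-2.24 13.   14.39] open 0.469
[[0.988, -0.1541, 0.0058], [-0.1542, -0.988, 0.0095], [0.0043, -0.0103, -0.9999]]
```

>>> {"api": "apply_moves", "payload": {
  "increments": [
    [0,1,0,0,0,0,40],
    [0,1,0,0,0,0,40],
    [0,1,0,0,0,0,40],
    [0,1,0,0,0,0,40],
    [0,0,0,0,0,0,40],
    [0,0,0,0,0,0,40],
    [0,0,0,0,0,0,40],
    [0,0,0,0,0,0,40],
    [0,0,0,0,0,0,40],
    [0,0,0,0,0,0,40]
  ]
}}

```text
clock: 9.53
tool_pos: [0.5098, -0.0823, 0.3044]
tcp_rot: [[0.988, -0.154, 0.006], [-0.154, -0.988, 0.01], [0.004, -0.011, -1.0]]
ft_force: [-1.9, 13.3, 13.9]
opening: 0.466
```

```bash
python3 - <<'E'
from h import *
st()
p,W=cloud('wrist'); np.save('w5.npy',W); cv2.imwrite('pics/w5.png',p[:,:,::-1])
E
```

```text
t 9.5333 P [ 0.5098 -0.0823  0.3044] F [-1.9  13.34 13.88] open 0.466
[[0.9881, -0.1539, 0.0061], [-0.154, -0.988, 0.0101], [0.0045, -0.011, -0.9999]]
```

View pics/w5.png

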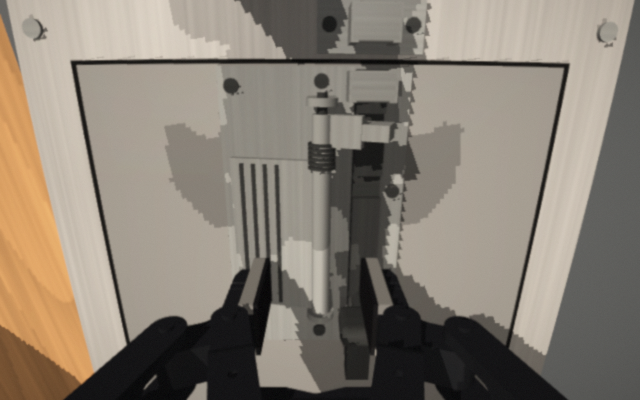

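>>> {"api": "apply_moves", "payload": {
  "increments": [
    [0,1,0,0,0,0,40],
    [0,1,0,0,0,0,40],
    [0,0.5,0,0,0,0,40],
    [0,0,0,0,0,0,40],
    [0,0,0,0,0,0,40],
    [0,0,0,0,0,0,40],
    [0,0,0,0,0,0,40],
    [0,0,0,0,0,0,40],
    [0,0,0,0,0,0,40],
    [0,0,0,0,0,0,40]
  ]
}}

```text
clock: 10.42
tool_pos: [0.5096, -0.0833, 0.3044]
tcp_rot: [[0.988, -0.152, 0.007], [-0.152, -0.988, 0.012], [0.005, -0.013, -1.0]]
ft_force: [-1.5, 15.9, 14.0]
opening: 0.471
```

```bash
python3 - <<'E'
from h import *
st()
c,sn=np.cos(np.radians(-9.15)),np.sin(np.radians(-9.15))
p,W=cloud('wrist'); np.save('w6.npy',W)
for n in('w1','w4','w5','w6'):
  W=np.load(n+'.npy'); L=W-np.array([.5345,-.074,0]); L=np.stack([L[...,0]*c+L[...,1]*sn,-L[...,0]*sn+L[...,1]*c,W[...,2]],-1)*1000; q=L.reshape(-1,3)
  k=(abs(q[:,0])<13)&(q[:,1]>-45)&(q[:,1]<8)&(q[:,2]>151)&(q[:,2]<158)
  print(n,'knob top y',np.percentile(q[k,1],[2,50,98]).round(1) if k.sum() else None,k.sum())
  k=(q[:,0]>-30)&(q[:,0]<18)&(q[:,1]>45)&(q[:,1]<62)&(q[:,2]>132)&(q[:,2]<150)
  print('tooth z',np.percentile(q[k,2],[50,98]).round(1))
E
```

```text
t 10.4167 P [ 0.5096 -0.0833  0.3044] F [-1.48 15.85 13.96] open 0.471
[[0.9883, -0.1523, 0.0066], [-0.1523, -0.9883, 0.012], [0.0047, -0.0129, -0.9999]]
w1 knob top y [-4.8  1.   4.7] 563
tooth z [139.  141.9]
w4 knob top y [-4.5  1.7  5.8] 583
tooth z [141.4 146.8]
w5 knob top y [-29.5 -21.3   1. ] 1055
tooth z [141.6 147.1]
w6 knob top y [-30.3 -22.    0.4] 1056
tooth z [141.6 147. ]
```

>>> {"api": "apply_moves", "payload": {
  "increments": [
    [0,1,0,0,0,0,40],
    [0,1,0,0,0,0,40],
    [0,0,0,0,0,0,40],
    [0,0,0,0,0,0,40],
    [0,0,0,0,0,0,40],
    [0,0,0,0,0,0,40],
    [0,0,0,0,0,0,40],
    [0,0,0,0,0,0,40],
    [0,0,0,0,0,0,40],
    [0,0,0,0,0,0,40]
  ]
}}

```text
clock: 11.3
tool_pos: [0.5095, -0.0837, 0.3044]
tcp_rot: [[0.988, -0.151, 0.007], [-0.151, -0.988, 0.014], [0.005, -0.015, -1.0]]
ft_force: [-2.0, 18.3, 13.2]
opening: 0.47
```

Stop confirmed: the lateral force climbs with no travel. I relieve the lateral load, then lift straight up.

>>> {"api": "apply_moves", "payload": {
  "increments": [
    [0,-2,0,0,0,0,40],
    [0,-2,0,0,0,0,40],
    [0,-2,0,0,0,0,40],
    [0,-2,0,0,0,0,40],
    [0,-1,-1,0,0,0,40],
    [0,0,-2,0,0,0,40],
    [0,0,-3,0,0,0,40],
    [0,0,-4,0,0,0,40],
    [0,0,-5,0,0,0,40],
    [0,0,-5,0,0,0,40]
  ]
}}

```text
clock: 12.13
tool_pos: [0.5084, -0.082, 0.3207]
tcp_rot: [[0.988, -0.155, 0.001], [-0.155, -0.988, 0.005], [0.001, -0.006, -1.0]]
ft_force: [1.4, 6.2, -3.8]
opening: 0.469
```

>>> {"api": "apply_moves", "payload": {
  "increments": [
    [0,0,-6,0,0,0,40],
    [0,0,-8,0,0,0,40],
    [0,0,-10,0,0,0,40],
    [0,0,-10,0,0,0,40],
    [0,0,-10,0,0,0,40],
    [0,0,-10,0,0,0,40],
    [0,0,-10,0,0,0,40],
    [0,0,-10,0,0,0,40],
    [0,0,-5,0,0,0,40],
    [0,0,0,0,0,0,40]
  ]
}}

```text
clock: 12.97
tool_pos: [0.5087, -0.0855, 0.4023]
tcp_rot: [[0.987, -0.158, 0.003], [-0.158, -0.987, -0.001], [0.003, 0.0, -1.0]]
ft_force: [0.9, 0.5, -0.6]
opening: 0.469
```

```bash
python3 - <<'E'
from h import *
st()
c,sn=np.cos(np.radians(-9.15)),np.sin(np.radians(-9.15))
p,W=cloud('wrist'); np.save('w7.npy',W); cv2.imwrite('pics/w7.png',p[:,:,::-1])
for n in('w1','w6','w7'):
  W=np.load(n+'.npy'); L=W-np.array([.5345,-.074,0]); L=np.stack([L[...,0]*c+L[...,1]*sn,-L[...,0]*sn+L[...,1]*c,W[...,2]],-1)*1000; q=L.reshape(-1,3)
  k=(abs(q[:,0])<13)&(q[:,1]>-45)&(q[:,1]<8)&(q[:,2]>151)&(q[:,2]<158)
  print(n,'knob y',np.percentile(q[k,1],[2,50,98]).round(1) if k.sum() else None,k.sum())
  k=(abs(q[:,0])<5)&(q[:,1]>50)&(q[:,1]<56)&(q[:,2]>132)&(q[:,2]<150)
  print('tooth z',np.median(q[k,2]).round(1))
  k=(abs(q[:,0]+44)<2)&(abs(q[:,1]-25)<10); print('plate mid z',np.median(q[k,2]).round(1))
for q in ['latch','bolt_knob','catch_plate']:
    print(q,[(np.round(r['at'],4).tolist(),round(r['score'],2)) for r in bot.landmark_of(q,'wrist')[:2]])
E
```

```text
t 12.9667 P [ 0.5087 -0.0855  0.4023] F [ 0.94  0.54 -0.59] open 0.469
[[0.9874, -0.1584, 0.0033], [-0.1584, -0.9874, -0.0009], [0.0034, 0.0003, -1.0]]
w1 knob y [-4.8  1.   4.7] 563
tooth z 138.4
plate mid z 261.3
w6 knob y [-30.3 -22.    0.4] 1056
tooth z 145.6
plate mid z 134.0
w7 knob y [-30.1 -24.9 -21.4] 519
tooth z 138.5
plate mid z 142.4
latch [([0.5427, -0.0215, 0.1136], 0.72)]
bolt_knob [([0.5337, -0.1029, 0.1575], 0.75), ([0.4927, -0.0559, 0.1456], 0.4)]
catch_plate [([0.4922, -0.0592, 0.1464], 0.86)]
```

View pics/w7.png

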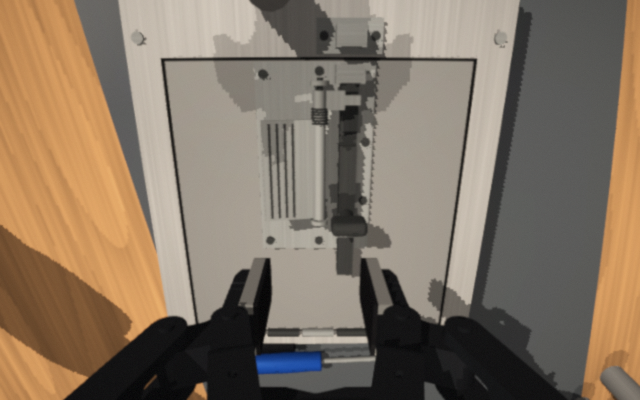

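```bash
python3 - <<'E'
from h import *
for n,q in (('scene','sleeve'),('scene','copper_cap')):
    bot.snapshot(n); print(q,[np.round(r['at'],4).tolist() for r in bot.landmark_of(q,n)[:1]])
st(); print(bot.close_job())
E
```

```text
sleeve [[0.5025, 0.0585, 0.1153]]
copper_cap [[0.6139, 0.086, 0.1139]]
t 13.3667 P [ 0.5079 -0.0854  0.3998] F [ 0.6  -0.44 -0.65] open 0.471
[[0.9874, -0.1582, -0.0012], [-0.1582, -0.9874, 0.0004], [-0.0012, -0.0002, -1.0]]
the job is handed in; nothing more can be done
None
```

The bolt is fully drawn and locked open, and the job was handed in at 13.4 s. One fingertip pressed the catch plate down onto its stop. The other pushed the knob back to the end of its travel with the catch held down, and then I backed off and lifted clear.

What the last checks showed:
- **Bolt:** the knob's edges, in the depth images, had moved 25–26 mm to the chassis's -y side. At the end the sideways force rose from 13 to 18 N with almost no further travel, so the bolt was on its stop.
- **Catch during the push:** the tooth's arm measured 145–146 mm high in each depth check while pushing, against 138.4 mm at rest. The plate sloped the pressed way and the press force stayed at 13–18 N.
- **Catch after release:** the tooth's arm was back at 138.5 mm and the plate at 142.4 mm, so the tooth is seated in the second notch and not resting on the bar.
- **Loose parts:** the sleeve and copper cap were found within about 5 mm of where they were first detected, which is roughly the detector's error. I did not re-measure the tools, module and bottle, but nothing came near them.
- **Robot:** the fingertips finished about 75 mm above the knob, with no contact force beyond sensor noise.

One disagreement: the detector put the knob 2–3 mm further back than the depth data. That is within its stated error.

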